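# Free the dividing wheel and bring the dish round

### The arm

A 6-joint arm with a two-finger parallel gripper is mounted at the origin on the work surface. World frame = base frame: x ahead of the robot, y to its left, z up, the work surface at z = 0. Lengths are in m, angles in degrees, forces in N, time in s.
With the tool pointing down it reaches from about 0.4 to 0.825 m from the base axis. Payload 7 kg.
Tool frame: the origin (TCP) lies midway between the tips of the shut fingers; the grasp point (between the pads) lies 19 mm behind it; z points along the fingers, y is the line along which they close (so a half turn about z gives the same grasp; the last joint's range is limited). The gripper opens to 88 mm and grips with 3 to 60 N. Pads are 19 mm wide; open, the fingers measure 130 mm over their backs; the gripper's body (78 mm by 193 mm) begins 47 mm behind the grasp point.
Start: joints at [80.678, 20.546, 0.682, 0, -70.136, -16.507], TCP at [0.294, 0.608, 0.227] pointing down, gripper open.
Joint ranges: [-176.03, 176.03], [-82.01, 121.73], [-58.28, 71.71], [-173.87, 95.51], [-174.79, -0.11], [-173.66, 173.66]. Speed limits (degrees/s): [136.94, 136.94, 172.46, 180, 180, 180].

### API

Orientations are given as [roll, pitch, yaw] about the fixed x, y, z axes, in that order (R = Rz(yaw) Ry(pitch) Rx(roll)).
In Python, from plant import r gives the robot as it stands.
- The arm moves only by the tool drive_tool, never from a script. Its argument "commands" is a list of rows, each an object of numbers: "hand": the closure, from 0 (fully open) to 1 (shut); "tx", "ty", "tz": the shift along the world's x, y, z scaled (see below); "turn": the turn about the world's z scaled (see below). A call has 1 to 10 rows; each row is the pose to reach, as a shift and turn from the pose commanded when the call began; what a row does not reach only later rows make up. The controller multiplies each number of a shift by 0.6 m and each number of a turn by 90 degrees. A row lasts 1/10 s, in which the tool goes at most 50 mm and 8.59 degrees, less where a joint would pass 70% of its speed; a pose out of reach is approached as far as the arm can. A call with a number of a shift or a turn outside -1 to 1 is refused whole. A call with a gripper value outside its range is refused whole. The fingers move at their own pace and stop on an object; "grip_force" is the grip in N (left out, the last holds). Time passes only in rows, so rows that repeat a pose let the fingers close. It gives the time, the measured TCP pose, the force, the opening and the grip force at its end, in the units of the state.
- r.get_state(): the state, without advancing time (a new reading comes with each control period).
- r.capture(name): name is "scene" or "top" or "wrist"; returns a dict with "frame" (420x560x3 uint8, red, green, blue), "fx", "fy", "cx", "cy" (pixels), "world_from_camera" (4x4, takes a point from camera to world coordinates); the wrist camera has in their place "T_tool_cam" (4x4, takes a point from camera to tool coordinates, whose origin is the TCP and whose axes are the flange's). Camera axes: x right, y down, z forward; pixel columns grow to the right and rows downward; lengths in m; the calibration is good to about 2 mm. A picture is of the moment at which its call begins: read the wrist's pose just before it. There is no depth.
- r.close_job(): hands the job in; it is judged then, once.
Trained networks look in the newest picture that a camera, given by its name, has taken for a name from the list of things; names that differ only in an ending like _2 or _b are one class to them, and where a whole thing is asked for, a point or a joint stands for the part that bears it (a point fixed in the world has none). Each returns a list of dicts, best first, with "score" (0 to 1); they miss things now and then, are a little off and sometimes report something else, mostly with a low value. They report only what shows in the picture. A call takes as long as a camera call.
- r.trace(label, camera): "pixels" (420x560 bool, what is visible of it) and "extent" ([left, top, right, bottom] in pixels, round what is visible of it).
The state is a dict: "time_s": time; "joints": joint angles; "qd": joint speeds; "joint_torque": joint torques, N m; "tcp_pos": TCP position; "eef_rot": TCP orientation; "contact_force": force on the tool from outside, world axes, zero at the start; "moment": the same for the moment, N m; "gripper_width": finger opening in m; "gripper_force": force on a finger pad.
Only numpy, scipy, OpenCV 4.12 (cv2) and the standard library are available. Lean on these libraries where they do the work, as an engineer would, in place of code of your own. Each camera call takes 0.05 s, during which the arm holds its last target. There are 200 camera calls.

### The job

The painting wheel is locked by the sprung index plunger on its bracket. Pull the plunger's T-knob up, twist it about a quarter turn (either way) and let it down into its rest notch so that it stays retracted by itself, then let go; after that turn the wheel (its upright post gives a hold) through a quarter turn, either way, and leave it standing there with the plunger still parked. Do not shift the paint jars or the water bowl.

Things in the scene. Friction and masses are not known exactly. Their poses are not given: they have to be found in the camera images.
- stand: Grey metal foot of the wheel, fixed to the table. Origin: on the table top, on the wheel's upright turning axis; z up. On its -y side, outside the wheel, rises a grey bracket (44 mm wide, outer face 164 mm from the axis) whose arm, top 80 mm above the table, reaches in over the wheel's rim and carries the upright plunger, 110 mm from the wheel's axis.
- wheel_top (a point): Centre of the wheel's flat top, 57 mm above the table. Aluminium disc 240 mm across with 12 open slots round its rim; the plunger's pin sits in one and locks it. A white dish, 116 mm across, is clamped on its middle: dish and clips stay within 70 mm of the axis and 16 mm above the wheel's top.
- knob_grip (a point): On the black T-knob: a flat-sided bar 44 mm long, 14 mm thick, 26 mm tall. Point on the plunger's upright axis, 7 mm below the bar's top; 121 mm above the table at home, moves with the knob. x along the bar, y across it, z up. At home the bar's underside is at 102 mm; below are a steel collar (37 mm across, top at 98 mm) and the arm, so fingers should not go lower than the underside.
- plunger_lift (a joint): How far the plunger is pulled up, m: 0 home (wheel locked), 0.018 fully up (stop). Spring: 6 N down at home, 10.5 N fully up. Its cross pin must be above 0.014 to pass two raised lands as the knob is twisted; beyond them, let down, it rests in a notch at 0.010, the locking pin then 3 mm clear of the wheel. Let go before that, it springs home or hangs on a land at 0.014.
- plunger_twist (a joint): Turn of the T-knob about the vertical, rad, 0 home, positive anticlockwise from above, stops at -1.75 and +1.75. Play of only 0.08 either way while home. The rest notches, one each way, are broad: the pin drops in anywhere from about 1.0 to 1.75 from home. Turns lightly.
- wheel (a joint): Turn of the wheel, rad, 0 as locked at the start, positive anticlockwise from above; stops at -2.5 and +2.5. Stays where it is left; about 1 N at the post turns it once the plunger is retracted.
- post_top (a point): Top centre of the wheel's turning post, a plain round upright steel pin 16 mm in diameter, 50 mm tall above the wheel's top (post top 107 mm above the table), 78 mm from the wheel's axis; at the start on the side opposite the plunger. Moves with the wheel.
- jar_tall: Closed paint jar, 58 mm across, 75 mm tall, loose on the table; bystander. Origin: centre of its underside.
- jar_short: Closed paint jar, 64 mm across, 55 mm tall, loose on the table; bystander. Origin: centre of its underside.
- water_bowl: Clear plastic bowl, 110 mm across, 55 mm tall, loose on the table; bystander. Origin: centre of its underside.

How it is judged:
By the outcome, as a careful person would: the job done as asked, in the order asked, and still so for the second after the job is handed in, with the robot touching nothing.
It also fails if it takes over 56 s, if anything falls off the work surface, if the arm or the gripper's body presses on something with over 40 N, if the wrist force passes 120 N, or if a joint passes its speed limit or range.

## Working session

There is one attempt and no reset: what is moved stays moved. The work goes in short steps, Python scripts to look and compute and a tool call to move; the robot and the scene stay as the last step left them, time stands still between calls to the robot, and variables do not carry over. Pictures are saved under pics/ and viewed, at most 10 in all, crops included, and the job is handed in when it is done.

Besides the shell and the picture viewer there is one more tool, called after ">>>" as name([rows], argument=value, ...), one row to a line, values as JSON. drive_tool: Moves the arm, as the interface text tells. Its arguments: {"type":"object","properties":{"commands":{"type":"array"},"grip_force":{"type":"number"}},"required":["commands"]}

```bash
mkdir -p pics; cat > h.py <<'E'
import numpy as np,cv2
from plant import r
def cap(n):
    s=r.get_state(); c=r.capture(n)
    if n=="wrist":
        from scipy.spatial.transform import Rotation as R
        T=np.eye(4);T[:3,:3]=R.from_euler('xyz',s['eef_rot'],degrees=True).as_matrix();T[:3,3]=s['tcp_pos']
        c['W']=T@np.array(c['T_tool_cam'])
    else: c['W']=np.array(c['world_from_camera'])
    return c
def atz(c,u,v,z):
    d=c['W'][:3,:3]@np.array([(u-c['cx'])/c['fx'],(v-c['cy'])/c['fy'],1]);o=c['W'][:3,3]
    return o+d*(z-o[2])/d[2]
def proj(c,p):
    q=np.linalg.inv(c['W'])@np.append(p,1);return c['fx']*q[0]/q[2]+c['cx'],c['fy']*q[1]/q[2]+c['cy']
def save(c,n): cv2.imwrite('pics/'+n,c['frame'][:,:,::-1])
E
python3 - <<'E'
from h import *
print(r.get_state())
for n in ("top","scene"):
    c=cap(n);save(c,n+'1.png');print(n,c['W'][:3,3].round(3))
    for l,z in (("stand",.08),("wheel_top",.057),("knob_grip",.128),("post_top",.107),("jar_tall",.075),("jar_short",.055),("water_bowl",.055)):
        for t in r.trace(l,n)[:2]:
            m=t['pixels'];v,u=np.nonzero(m)
            if len(u)==0: continue
            e=t['extent'];print(l,round(t['score'],2),np.round(e),len(u),round(u.mean()),round(v.mean()),atz(c,u.mean(),v.mean(),z).round(3),atz(c,(e[0]+e[2])/2,(e[1]+e[3])/2,z).round(3))
E
```

```text
{'time_s': 0.0, 'joints': array([ 8.06779105e+01,  2.05907056e+01,  6.32860405e-01, -1.91710309e-02,
       -7.01348992e+01, -1.65071833e+01]), 'qd': array([ 0.04182978, -0.01014973, -0.03732085, -0.00994405, -0.083392  ,
       -0.05096435]), 'joint_torque': array([ 8.55449780e-04, -5.82713163e+01,  2.93062466e+01,  6.99744925e+00,
        7.11334185e-03, -1.50826386e-04]), 'tcp_pos': array([0.29390492, 0.60711072, 0.22562696]), 'eef_rot': array([ 1.79905957e+02, -9.07526164e-03, -2.58357943e+01]), 'contact_force': array([ 0.62581012,  0.340893  , -1.1310938 ]), 'moment': array([-0.04964059,  0.02881773, -0.00362934]), 'gripper_force': 0.0, 'gripper_width': 0.08796268930420403}
top [0.336 0.023 1.325]
stand 0.74 [274. 167. 355. 263.] 5304 312 210 [ 0.569 -0.06   0.08 ] [ 0.554 -0.066  0.08 ]
wheel_top 0.77 [271. 164. 356. 249.] 4849 313 206 [ 0.585 -0.065  0.057] [ 0.583 -0.066  0.057]
knob_grip 0.61 [296. 234. 312. 244.] 103 303 239 [ 0.48  -0.029  0.128] [ 0.481 -0.031  0.128]
knob_grip 0.24 [274. 164. 354. 253.] 4815 313 206 [ 0.571 -0.06   0.128] [ 0.564 -0.061  0.128]
post_top 
[... 619 characters left out ...]
48 229 [ 0.597 -0.064  0.057] [ 0.597 -0.063  0.057]
wheel_top 0.31 [408. 208. 447. 249.] 1063 426 229 [0.699 0.433 0.057] [0.699 0.437 0.057]
knob_grip 0.43 [246. 177. 262. 188.] 141 252 183 [ 0.491 -0.029  0.128] [ 0.491 -0.024  0.128]
post_top 0.77 [204. 193. 291. 267.] 4462 248 229 [ 0.628 -0.067  0.107] [ 0.63  -0.067  0.107]
post_top 0.51 [205. 176. 292. 265.] 5140 248 226 [ 0.619 -0.064  0.107] [ 0.601 -0.06   0.107]
jar_tall 0.94 [116. 214. 137. 237.] 490 127 225 [ 0.526 -0.39   0.075] [ 0.528 -0.393  0.075]
jar_short 0.65 [380. 180. 403. 208.] 445 390 194 [0.559 0.378 0.055] [0.56  0.382 0.055]
water_bowl 0.69 [408. 212. 448. 247.] 989 427 229 [0.698 0.436 0.055] [0.7   0.439 0.055]
```

```bash
python3 - <<'E'
import cv2
a=cv2.imread('pics/top1.png')[140:280,240:380];b=cv2.imread('pics/scene1.png')[150:290,180:320]
cv2.imwrite('pics/a.png',cv2.resize(cv2.hconcat([a,b]),(800,400),interpolation=cv2.INTER_CUBIC))
E
```

```text
(no output)
```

View pics/a.png

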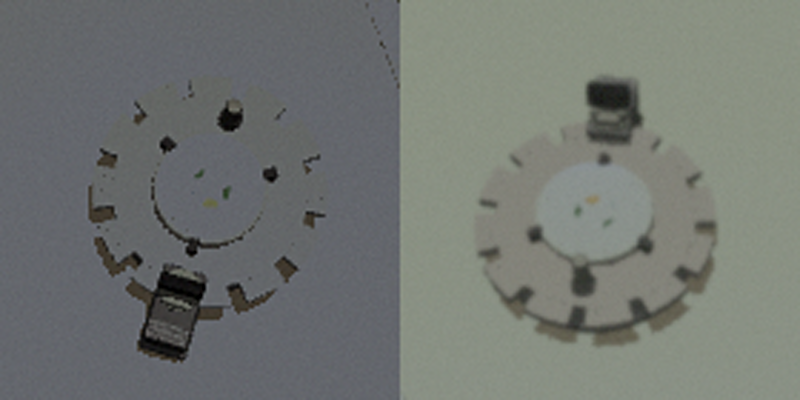

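>>> drive_tool([
  {"tx": 0.27,"ty": -0.9,"tz": 0.05,"turn": -0.9,"hand": 0},
  {"tx": 0.27,"ty": -0.9,"tz": 0.05,"turn": -0.9,"hand": 0},
  {"tx": 0.27,"ty": -0.9,"tz": 0.05,"turn": -0.9,"hand": 0},
  {"tx": 0.27,"ty": -0.9,"tz": 0.05,"turn": -0.9,"hand": 0},
  {"tx": 0.27,"ty": -0.9,"tz": 0.05,"turn": -0.9,"hand": 0},
  {"tx": 0.27,"ty": -0.9,"tz": 0.05,"turn": -0.9,"hand": 0},
  {"tx": 0.27,"ty": -0.9,"tz": 0.05,"turn": -0.9,"hand": 0},
  {"tx": 0.27,"ty": -0.9,"tz": 0.05,"turn": -0.9,"hand": 0},
  {"tx": 0.27,"ty": -0.9,"tz": 0.05,"turn": -0.9,"hand": 0},
  {"tx": 0.27,"ty": -0.9,"tz": 0.05,"turn": -0.9,"hand": 0},
])

```text
time_s: 1.8
tcp_pos: [0.4377, 0.1274, 0.2538]
eef_rot: [-180.0, 0.1, -107.1]
contact_force: [2.3, 0.8, 0.8]
gripper_width: 0.0877
gripper_force: 0.0
```

>>> drive_tool([
  {"tx": 0.07,"ty": -0.26,"hand": 0},
  {"tx": 0.07,"ty": -0.26,"hand": 0},
  {"tx": 0.07,"ty": -0.26,"hand": 0},
  {"tx": 0.07,"ty": -0.26,"hand": 0},
  {"tx": 0.07,"ty": -0.26,"hand": 0},
  {"tx": 0.07,"ty": -0.26,"hand": 0},
])

```text
invalid input
```

```bash
python3 - <<'E'
from h import *
s=r.get_state();print(s['tcp_pos'],s['eef_rot'],s['contact_force'])
c=cap("wrist");save(c,'w1.png');print(c['W'].round(3))
for l,z in (("knob_grip",.128),("wheel_top",.057),("post_top",.107)):
    for t in r.trace(l,"wrist")[:2]:
        m=t['pixels'];v,u=np.nonzero(m);e=t['extent']
        (x,y),wh,a=cv2.minAreaRect(np.c_[u,v].astype(np.float32))
        print(l,round(t['score'],2),np.round(e),len(u),(round(x),round(y)),np.round(wh),a,atz(c,u.mean(),v.mean(),z).round(4))
E
```

```text
[0.43766423 0.12742398 0.25379184] [-1.79953848e+02  6.63797977e-02 -1.07112197e+02] [2.27552911 0.75041104 0.82675043]
[[-0.955  0.286  0.074  0.418]
 [ 0.295  0.926  0.234  0.065]
 [-0.002  0.245 -0.969  0.413]
 [ 0.     0.     0.     1.   ]]
knob_grip 0.64 [156.   0. 185.  64.] 1655 (172, 32) [66. 28.] 86.53176879882812 [ 0.478  -0.0253  0.128 ]
wheel_top 0.68 [  0.   0. 202. 172.] 27160 (101, 84) [202. 168.] 0.0 [ 0.5868 -0.0319  0.057 ]
post_top 0.89 [  0.   0. 200. 170.] 27343 (101, 84) [202. 169.] 0.0 [ 0.563  -0.0181  0.107 ]
```

View pics/w1.png

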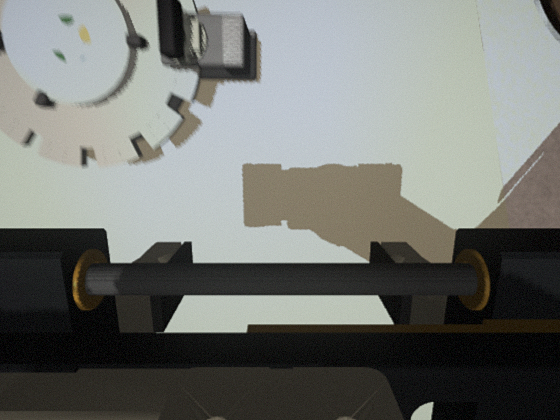

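>>> drive_tool([
  {"tx": 0.07,"ty": -0.13,"tz": 0,"turn": 0,"hand": 0},
  {"tx": 0.07,"ty": -0.13,"tz": 0,"turn": 0,"hand": 0},
  {"tx": 0.07,"ty": -0.13,"tz": 0,"turn": 0,"hand": 0},
  {"tx": 0.07,"ty": -0.13,"tz": 0,"turn": 0,"hand": 0},
  {"tx": 0.07,"ty": -0.13,"tz": 0,"turn": 0,"hand": 0},
])

```text
time_s: 2.5
tcp_pos: [0.4793, 0.0525, 0.253]
eef_rot: [180.0, 0.0, -106.7]
contact_force: [-0.1, 0.5, -0.4]
gripper_width: 0.0877
gripper_force: 0.0
```

```bash
cat > look.py <<'E'
from h import *
import sys
s=r.get_state();print(s['tcp_pos'],s['eef_rot'],s['contact_force'])
c=cap("wrist");save(c,sys.argv[1])
for l,z in (("knob_grip",.128),("wheel_top",.057),("post_top",.107)):
    for t in r.trace(l,"wrist")[:2]:
        m=t['pixels'];v,u=np.nonzero(m);e=t['extent']
        P=np.array([atz(c,a,b,z)[:2] for a,b in zip(u[::3],v[::3])]).astype(np.float32)
        (x,y),wh,a=cv2.minAreaRect(P*1000)
        print(l,round(t['score'],2),np.round(e),len(u),'rect mm',(round(x),round(y)),np.round(wh),round(a,1),'mean',P.mean(0))
E
python3 look.py w2.png
```

```text
[0.47931038 0.05247886 0.25301351] [ 1.79986352e+02  3.05325609e-03 -1.06743445e+02] [-0.13046756  0.5162848  -0.37923047]
knob_grip 0.79 [239.  76. 259. 135.] 1105 rect mm (480, -30) [44. 15.] 72.4 mean [ 0.47990987 -0.02968944]
knob_grip 0.63 [ 22.   0. 264. 224.] 41147 rect mm (564, -45) [172. 191.] 73.2 mean [ 0.56326413 -0.05591324]
wheel_top 0.88 [ 24.   0. 265. 224.] 40823 rect mm (590, -53) [216. 238.] 73.2 mean [ 0.58886874 -0.06747104]
wheel_top 0.55 [240.  78. 260. 135.] 1062 rect mm (485, -35) [55. 19.] 72.4 mean [ 0.48472598 -0.03465304]
post_top 0.97 [ 22.   0. 263. 223.] 41380 rect mm (572, -47) [186. 206.] 73.2 mean [ 0.57081664 -0.05912977]
post_top 0.4 [ 26.   0. 314. 225.] 45237 rect mm (552, -41) [186. 246.] 73.2 mean [ 0.56121385 -0.05601082]
```

View pics/w2.png

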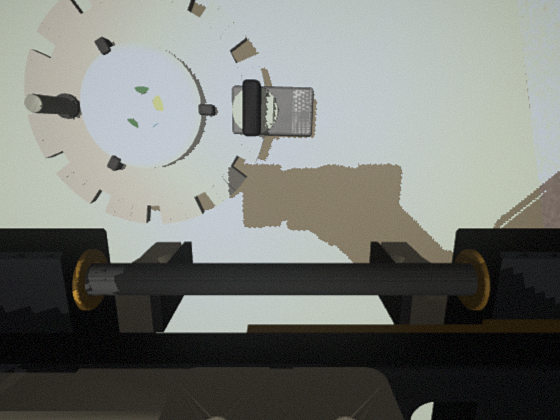

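>>> drive_tool([
  {"tx": 0.001,"ty": -0.138,"tz": 0,"turn": -0.01,"hand": 0},
  {"tx": 0.001,"ty": -0.138,"tz": 0,"turn": -0.01,"hand": 0},
  {"tx": 0.001,"ty": -0.138,"tz": -0.1,"turn": -0.01,"hand": 0},
  {"tx": 0.001,"ty": -0.138,"tz": -0.2,"turn": -0.01,"hand": 0},
  {"tx": 0.001,"ty": -0.138,"tz": -0.2,"turn": -0.01,"hand": 0},
  {"tx": 0.001,"ty": -0.138,"tz": -0.2,"turn": -0.01,"hand": 0},
  {"tx": 0.001,"ty": -0.138,"tz": -0.2,"turn": -0.01,"hand": 0},
])

```text
time_s: 3.4
tcp_pos: [0.4808, -0.0311, 0.134]
eef_rot: [-180.0, -0.0, -107.7]
contact_force: [0.6, -0.7, 0.5]
gripper_width: 0.0875
gripper_force: 0.0
```

```bash
python3 - <<'E'
from h import *
s=r.get_state();print(s['tcp_pos'],s['eef_rot'],s['contact_force'],s['moment'])
c=cap("wrist");print(proj(c,[.48,-.03,.128]))
c=cap("scene");save(c,'s2.png')
for t in r.trace("knob_grip","scene")[:1]: print(t['extent'],t['score'])
E
```

```text
[ 0.48079094 -0.03108726  0.13395286] [-1.79966346e+02 -1.44175593e-02 -1.07660253e+02] [ 0.55870699 -0.70430725  0.48908785] [ 0.04900104 -0.14623277  0.02341196]
(np.float64(283.4134673096989), np.float64(256.2692911113455))
```

>>> drive_tool([
  {"tx": -0.001,"ty": 0.002,"tz": -0.049,"turn": 0,"hand": 0},
  {"tx": -0.001,"ty": 0.002,"tz": -0.049,"turn": 0,"hand": 0},
  {"tx": -0.001,"ty": 0.002,"tz": -0.049,"turn": 0,"hand": 0.6},
  {"tx": -0.001,"ty": 0.002,"tz": -0.049,"turn": 0,"hand": 0.6},
  {"tx": -0.001,"ty": 0.002,"tz": -0.049,"turn": 0,"hand": 0.75},
  {"tx": -0.001,"ty": 0.002,"tz": -0.049,"turn": 0,"hand": 1},
  {"tx": -0.001,"ty": 0.002,"tz": -0.049,"turn": 0,"hand": 1},
  {"tx": -0.001,"ty": 0.002,"tz": -0.049,"turn": 0,"hand": 1},
  {"tx": -0.001,"ty": 0.002,"tz": -0.049,"turn": 0,"hand": 1},
  {"tx": -0.001,"ty": 0.002,"tz": -0.049,"turn": 0,"hand": 1},
], grip_force=35)

```text
time_s: 4.55
tcp_pos: [0.4796, -0.0303, 0.1037]
eef_rot: [180.0, -0.0, -107.7]
contact_force: [0.1, 0.4, 0.3]
gripper_width: 0.0293
gripper_force: 0.0
```

>>> drive_tool([
  {"tx": 0,"ty": 0,"tz": 0,"turn": 0,"hand": 1},
  {"tx": 0,"ty": 0,"tz": 0,"turn": 0,"hand": 1},
  {"tx": 0,"ty": 0,"tz": 0,"turn": 0,"hand": 1},
  {"tx": 0,"ty": 0,"tz": 0,"turn": 0,"hand": 1},
], grip_force=35)

```text
time_s: 4.95
tcp_pos: [0.4796, -0.0303, 0.1037]
eef_rot: [-180.0, -0.0, -107.7]
contact_force: [0.1, -0.6, -0.8]
gripper_width: 0.0139
gripper_force: 35.0
```

>>> drive_tool([
  {"tx": 0,"ty": 0,"tz": 0.01,"turn": 0,"hand": 1},
  {"tx": 0,"ty": 0,"tz": 0.02,"turn": 0,"hand": 1},
  {"tx": 0,"ty": 0,"tz": 0.027,"turn": 0,"hand": 1},
  {"tx": 0,"ty": 0,"tz": 0.027,"turn": 0,"hand": 1},
  {"tx": 0,"ty": 0,"tz": 0.027,"turn": 0,"hand": 1},
], grip_force=35)

```text
time_s: 5.45
tcp_pos: [0.4795, -0.0303, 0.1198]
eef_rot: [180.0, 0.0, -107.7]
contact_force: [4.7, -0.8, -12.1]
gripper_width: 0.0138
gripper_force: 35.0
```

>>> drive_tool([
  {"tx": 0,"ty": 0,"tz": 0.001,"turn": 0.09,"hand": 1},
  {"tx": 0,"ty": 0,"tz": 0.001,"turn": 0.18,"hand": 1},
  {"tx": 0,"ty": 0,"tz": 0.001,"turn": 0.27,"hand": 1},
  {"tx": 0,"ty": 0,"tz": 0.001,"turn": 0.36,"hand": 1},
  {"tx": 0,"ty": 0,"tz": 0.001,"turn": 0.45,"hand": 1},
  {"tx": 0,"ty": 0,"tz": 0.001,"turn": 0.54,"hand": 1},
  {"tx": 0,"ty": 0,"tz": 0.001,"turn": 0.63,"hand": 1},
  {"tx": 0,"ty": 0,"tz": 0.001,"turn": 0.72,"hand": 1},
  {"tx": 0,"ty": 0,"tz": 0.001,"turn": 0.81,"hand": 1},
  {"tx": 0,"ty": 0,"tz": 0.001,"turn": 0.88,"hand": 1},
], grip_force=35)

```text
time_s: 6.45
tcp_pos: [0.4811, -0.0297, 0.1207]
eef_rot: [-179.9, -0.1, -28.2]
contact_force: [8.4, 0.5, -11.6]
gripper_width: 0.0138
gripper_force: 35.0
```

>>> drive_tool([
  {"tx": 0,"ty": 0,"tz": -0.004,"turn": 0,"hand": 1},
  {"tx": 0,"ty": 0,"tz": -0.008,"turn": 0,"hand": 1},
  {"tx": 0,"ty": 0,"tz": -0.012,"turn": 0,"hand": 1},
  {"tx": 0,"ty": 0,"tz": -0.012,"turn": 0,"hand": 1},
  {"tx": 0,"ty": 0,"tz": -0.012,"turn": 0,"hand": 1},
], grip_force=35)

```text
time_s: 6.95
tcp_pos: [0.4811, -0.0297, 0.1137]
eef_rot: [-179.9, -0.1, -28.5]
contact_force: [7.8, 0.5, -9.3]
gripper_width: 0.0137
gripper_force: 35.0
```

>>> drive_tool([
  {"tx": 0,"ty": 0,"tz": -0.001,"turn": 0,"hand": 1},
  {"tx": 0,"ty": 0,"tz": -0.002,"turn": 0,"hand": 1},
  {"tx": 0,"ty": 0,"tz": -0.002,"turn": 0,"hand": 1},
], grip_force=35)

```text
time_s: 7.25
tcp_pos: [0.4812, -0.0298, 0.1134]
eef_rot: [-179.9, -0.1, -28.5]
contact_force: [4.0, 2.8, 4.3]
gripper_width: 0.0139
gripper_force: 35.0
```

>>> drive_tool([
  {"tx": 0,"ty": 0,"tz": 0.001,"turn": 0,"hand": 0.6},
  {"tx": 0,"ty": 0,"tz": 0.001,"turn": 0,"hand": 0.6},
  {"tx": 0,"ty": 0,"tz": 0.001,"turn": 0,"hand": 0.6},
  {"tx": 0,"ty": 0,"tz": 0.001,"turn": 0,"hand": 0.6},
  {"tx": 0,"ty": 0,"tz": 0.05,"turn": 0,"hand": 0.5},
  {"tx": 0,"ty": 0,"tz": 0.1,"turn": 0,"hand": 0.5},
  {"tx": 0,"ty": 0,"tz": 0.2,"turn": 0,"hand": 0.5},
  {"tx": 0,"ty": 0.1,"tz": 0.25,"turn": 0,"hand": 0.5},
  {"tx": 0,"ty": 0.1,"tz": 0.25,"turn": 0,"hand": 0.5},
  {"tx": 0,"ty": 0.1,"tz": 0.25,"turn": 0,"hand": 0.5},
])

```text
time_s: 8.25
tcp_pos: [0.4804, 0.0314, 0.2643]
eef_rot: [-179.8, -0.1, -28.4]
contact_force: [-0.6, -0.6, -0.5]
gripper_width: 0.044
gripper_force: 0.0
```

```bash
python3 look.py w3.png; python3 - <<'E'
from h import *
W=r.capture; c=cap("top");save(c,'top2.png')
for n,uv in (("top",(320.5,175)),):
    print(atz(c,*uv,.107))
E
```

```text
[0.48041465 0.03143702 0.26426642] [-1.79831890e+02 -1.34609783e-01 -2.84230266e+01] [-0.64455821 -0.61369149 -0.5365472 ]
knob_grip 0.82 [331. 141. 353. 196.] 1069 rect mm (480, -28) [19. 46.] 61.3 mean [ 0.4809645  -0.02888477]
wheel_top 0.62 [192.   0. 439. 168.] 31135 rect mm (553, -46) [240. 163.] 61.5 mean [ 0.5677731  -0.05395718]
post_top 0.82 [196.   0. 436. 169.] 31383 rect mm (550, -40) [208. 141.] 61.5 mean [ 0.5634128  -0.04668896]
[ 0.66383925 -0.08548173  0.107     ]
```

View pics/w3.png

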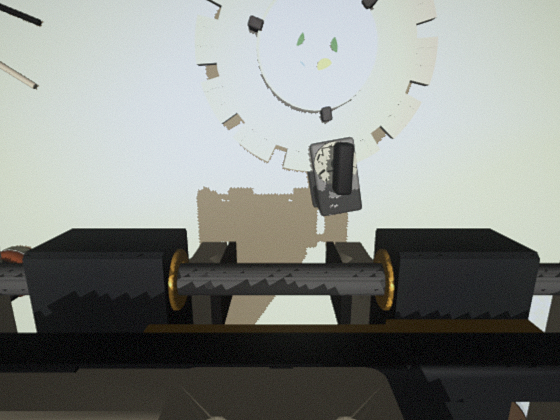

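>>> drive_tool([
  {"tx": 0.17,"ty": -0.14,"tz": 0,"turn": 0.12,"hand": 0.2},
  {"tx": 0.17,"ty": -0.14,"tz": 0,"turn": 0.12,"hand": 0.2},
  {"tx": 0.17,"ty": -0.14,"tz": 0,"turn": 0.12,"hand": 0.2},
  {"tx": 0.17,"ty": -0.14,"tz": 0,"turn": 0.12,"hand": 0.2},
  {"tx": 0.17,"ty": -0.14,"tz": 0,"turn": 0.12,"hand": 0.2},
  {"tx": 0.17,"ty": -0.14,"tz": 0,"turn": 0.12,"hand": 0.2},
])

```text
time_s: 9.1
tcp_pos: [0.5808, -0.0546, 0.2615]
eef_rot: [180.0, 0.1, -17.8]
contact_force: [0.9, 0.0, 0.2]
gripper_width: 0.0696
gripper_force: 0.0
```

```bash
python3 look.py w4.png; python3 - <<'E'
from h import *
c=cap("wrist"); print(proj(c,[.659,-.087,.107]),proj(c,[.659,-.087,.057]))
E
```

```text
[ 0.58081579 -0.05461497  0.2614759 ] [ 1.79968327e+02  7.28619050e-02 -1.77723189e+01] [0.90468748 0.01269927 0.16410917]
knob_grip 0.74 [276. 293. 296. 322.] 491 rect mm (478, -27) [16. 32.] 63.7 mean [ 0.47823417 -0.02758102]
wheel_top 0.79 [177.  62. 400. 264.] 34336 rect mm (597, -67) [239. 214.] 72.1 mean [ 0.59653264 -0.06681075]
post_top 0.68 [177.  61. 397. 264.] 34495 rect mm (603, -69) [206. 184.] 72.1 mean [ 0.602962   -0.06775752]
(np.float64(289.4991223429302), np.float64(102.24416898051439)) (np.float64(288.24020645053554), np.float64(105.25788173719776))
```

View pics/w4.png

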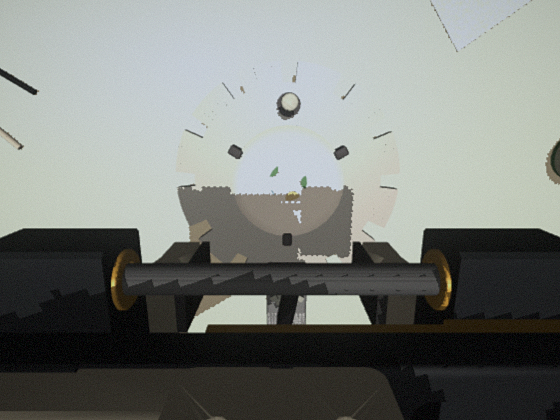

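>>> drive_tool([
  {"tx": 0.13,"ty": -0.054,"tz": 0,"turn": 0,"hand": 0.3},
  {"tx": 0.13,"ty": -0.054,"tz": 0,"turn": 0,"hand": 0.3},
  {"tx": 0.13,"ty": -0.054,"tz": -0.08,"turn": 0,"hand": 0.3},
  {"tx": 0.13,"ty": -0.054,"tz": -0.16,"turn": 0,"hand": 0.3},
  {"tx": 0.13,"ty": -0.054,"tz": -0.23,"turn": 0,"hand": 0.3},
  {"tx": 0.13,"ty": -0.054,"tz": -0.27,"turn": 0,"hand": 0.3},
  {"tx": 0.13,"ty": -0.054,"tz": -0.297,"turn": 0,"hand": 0.4},
  {"tx": 0.13,"ty": -0.054,"tz": -0.297,"turn": 0,"hand": 0.6},
  {"tx": 0.13,"ty": -0.054,"tz": -0.297,"turn": 0,"hand": 0.7},
  {"tx": 0.13,"ty": -0.054,"tz": -0.297,"turn": 0,"hand": 0.7},
], grip_force=8)

```text
time_s: 10.35
tcp_pos: [0.6605, -0.0864, 0.0856]
eef_rot: [-180.0, -0.1, -17.7]
contact_force: [0.2, 0.3, 0.2]
gripper_width: 0.0351
gripper_force: 0.0
```

```bash
python3 - <<'E'
import numpy as np
c=np.array([.5847,-.0633]);a0=-17.6
p=lambda a:.078*np.array([np.cos(np.radians(a)),np.sin(np.radians(a))])
print(c+p(a0))
for s in (0,45):
    for d in range(5,51,5): print(s,d,((p(a0-s-d)-p(a0-s))/.6).round(4), round(-d/90,3))
E
```

```text
[ 0.65904887 -0.08688485]
0 5 [-0.0039 -0.0107] -0.056
0 10 [-0.0087 -0.0209] -0.111
0 15 [-0.0144 -0.0307] -0.167
0 20 [-0.0209 -0.04  ] -0.222
0 25 [-0.0282 -0.0487] -0.278
0 30 [-0.0363 -0.0567] -0.333
0 35 [-0.045 -0.064] -0.389
0 40 [-0.0543 -0.0705] -0.444
0 45 [-0.0641 -0.0761] -0.5
0 50 [-0.0744 -0.0809] -0.556
45 5 [-0.0103 -0.0048] -0.056
45 10 [-0.021  -0.0086] -0.111
45 15 [-0.0319 -0.0116] -0.167
45 20 [-0.0431 -0.0135] -0.222
45 25 [-0.0544 -0.0145] -0.278
45 30 [-0.0657 -0.0145] -0.333
45 35 [-0.077  -0.0134] -0.389
45 40 [-0.0882 -0.0115] -0.444
45 45 [-0.0991 -0.0085] -0.5
45 50 [-0.1098 -0.0046] -0.556
```

>>> drive_tool([
  {"tx": -0.002,"ty": 0,"tz": 0,"turn": 0,"hand": 1},
  {"tx": -0.002,"ty": 0,"tz": 0,"turn": 0,"hand": 1},
  {"tx": -0.002,"ty": 0,"tz": 0,"turn": 0,"hand": 1},
  {"tx": -0.002,"ty": 0,"tz": 0,"turn": 0,"hand": 1},
  {"tx": -0.002,"ty": 0,"tz": 0,"turn": 0,"hand": 1},
], grip_force=8)

```text
time_s: 10.85
tcp_pos: [0.6587, -0.0867, 0.0849]
eef_rot: [-180.0, -0.1, -17.7]
contact_force: [-2.1, 1.2, 5.9]
gripper_width: 0.0156
gripper_force: 8.0
```

>>> drive_tool([
  {"tx": -0.0039,"ty": -0.0107,"tz": 0,"turn": -0.056,"hand": 1},
  {"tx": -0.0087,"ty": -0.0209,"tz": 0,"turn": -0.111,"hand": 1},
  {"tx": -0.0144,"ty": -0.0307,"tz": 0,"turn": -0.167,"hand": 1},
  {"tx": -0.0209,"ty": -0.04,"tz": 0,"turn": -0.222,"hand": 1},
  {"tx": -0.0282,"ty": -0.0487,"tz": 0,"turn": -0.278,"hand": 1},
], grip_force=8)

```text
time_s: 11.35
tcp_pos: [0.6418, -0.1159, 0.0849]
eef_rot: [-179.9, -0.0, -42.9]
contact_force: [-3.0, 2.5, 6.4]
gripper_width: 0.0159
gripper_force: 8.0
```

>>> drive_tool([
  {"tx": -0.0081,"ty": -0.008,"tz": 0,"turn": -0.056,"hand": 1},
  {"tx": -0.0168,"ty": -0.0153,"tz": 0,"turn": -0.111,"hand": 1},
  {"tx": -0.0261,"ty": -0.0218,"tz": 0,"turn": -0.167,"hand": 1},
  {"tx": -0.0359,"ty": -0.0274,"tz": 0,"turn": -0.222,"hand": 1},
  {"tx": -0.0462,"ty": -0.0322,"tz": 0,"turn": -0.278,"hand": 1},
  {"tx": -0.0569,"ty": -0.036,"tz": 0,"turn": -0.333,"hand": 1},
  {"tx": -0.0678,"ty": -0.039,"tz": 0,"turn": -0.389,"hand": 1},
  {"tx": -0.079,"ty": -0.0409,"tz": 0,"turn": -0.444,"hand": 1},
  {"tx": -0.0903,"ty": -0.0419,"tz": 0,"turn": -0.5,"hand": 1},
  {"tx": -0.1016,"ty": -0.0419,"tz": 0,"turn": -0.556,"hand": 1},
], grip_force=8)

```text
time_s: 12.35
tcp_pos: [0.5814, -0.1409, 0.0849]
eef_rot: [-179.9, 0.0, -93.0]
contact_force: [-0.0, 3.0, 5.2]
gripper_width: 0.0158
gripper_force: 8.0
```

>>> drive_tool([
  {"tx": -0.0113,"ty": 0.0011,"tz": 0,"turn": -0.056,"hand": 1},
  {"tx": -0.0225,"ty": 0.003,"tz": 0,"turn": -0.111,"hand": 1},
  {"tx": -0.0334,"ty": 0.006,"tz": 0,"turn": -0.167,"hand": 1},
  {"tx": -0.0334,"ty": 0.006,"tz": 0,"turn": -0.167,"hand": 1},
  {"tx": -0.0334,"ty": 0.006,"tz": 0,"turn": -0.167,"hand": 1},
], grip_force=8)

```text
time_s: 12.85
tcp_pos: [0.5612, -0.1374, 0.0848]
eef_rot: [-179.9, 0.0, -107.7]
contact_force: [-0.5, 1.3, 6.9]
gripper_width: 0.0157
gripper_force: 8.0
```

>>> drive_tool([
  {"tx": 0,"ty": 0,"tz": 0,"turn": 0,"hand": 0.6},
  {"tx": 0,"ty": 0,"tz": 0,"turn": 0,"hand": 0.5},
  {"tx": 0,"ty": 0,"tz": 0,"turn": 0,"hand": 0.5},
  {"tx": 0,"ty": 0,"tz": 0,"turn": 0,"hand": 0.5},
  {"tx": 0,"ty": 0,"tz": 0.06,"turn": 0,"hand": 0.5},
  {"tx": 0,"ty": 0,"tz": 0.12,"turn": 0,"hand": 0.5},
  {"tx": 0,"ty": 0,"tz": 0.2,"turn": 0,"hand": 0.5},
  {"tx": 0,"ty": 0,"tz": 0.25,"turn": 0,"hand": 0.5},
  {"tx": 0,"ty": 0,"tz": 0.25,"turn": 0,"hand": 0.5},
  {"tx": 0,"ty": 0,"tz": 0.25,"turn": 0,"hand": 0.5},
])

```text
time_s: 13.85
tcp_pos: [0.5605, -0.1373, 0.2343]
eef_rot: [-179.9, 0.1, -107.8]
contact_force: [-0.9, 0.4, -0.7]
gripper_width: 0.0441
gripper_force: 0.0
```

>>> drive_tool([
  {"tx": 0,"ty": 0.4,"tz": 0.02,"turn": 0,"hand": 0.5},
  {"tx": 0,"ty": 0.4,"tz": 0.02,"turn": 0,"hand": 0.5},
  {"tx": 0,"ty": 0.4,"tz": 0.02,"turn": 0,"hand": 0.5},
  {"tx": 0,"ty": 0.4,"tz": 0.02,"turn": 0,"hand": 0.5},
  {"tx": 0,"ty": 0.4,"tz": 0.02,"turn": 0,"hand": 0.5},
  {"tx": 0,"ty": 0.4,"tz": 0.02,"turn": 0,"hand": 0.5},
  {"tx": 0,"ty": 0.4,"tz": 0.02,"turn": 0,"hand": 0.5},
])

```text
time_s: 14.55
tcp_pos: [0.5596, 0.1034, 0.2441]
eef_rot: [179.9, -0.1, -107.7]
contact_force: [-0.3, -0.5, -0.0]
gripper_width: 0.0437
gripper_force: 0.0
```

```bash
python3 - <<'E'
from h import *
print(r.get_state()['contact_force'])
ims=[]
for n,(a,b) in (("top",(140,240)),("scene",(150,180))):
    c=cap(n);ims.append(c['frame'][a:a+140,b:b+140,::-1])
    print(n,'post',proj(c,[.561,-.1374,.107]),'knob128/138',proj(c,[.48,-.03,.128]),proj(c,[.48,-.03,.138]))
    for l in ("knob_grip","jar_tall","jar_short","water_bowl"):
        for t in r.trace(l,n)[:1]: print(l,t['score'],np.round(t['extent']))
cv2.imwrite('pics/end.png',cv2.resize(cv2.hconcat(ims),(800,400),interpolation=cv2.INTER_CUBIC))
E
```

```text
[-0.33042637 -0.49592672 -0.04766792]
top post (np.float64(340.6711723827338), np.float64(210.25175449914224)) knob128/138 (np.float64(303.41687825695226), np.float64(239.29624349531917)) (np.float64(303.5651913847799), np.float64(238.8467564000603))
knob_grip 0.56 [301. 231. 309. 247.]
jar_tall 0.78 [417. 222. 444. 242.]
jar_short 0.74 [416. 223. 444. 244.]
scene post (np.float64(218.3675011732094), np.float64(213.34324458806708)) knob128/138 (np.float64(251.50080497007292), np.float64(179.91521410992425)) (np.float64(251.35193946406702), np.float64(177.68394652995153))
knob_grip 0.39 [250. 172. 261. 191.]
jar_tall 0.75 [113. 211. 139. 238.]
jar_short 0.87 [380. 181. 404. 213.]
water_bowl 0.59 [410. 209. 448. 253.]
```

View pics/end.png

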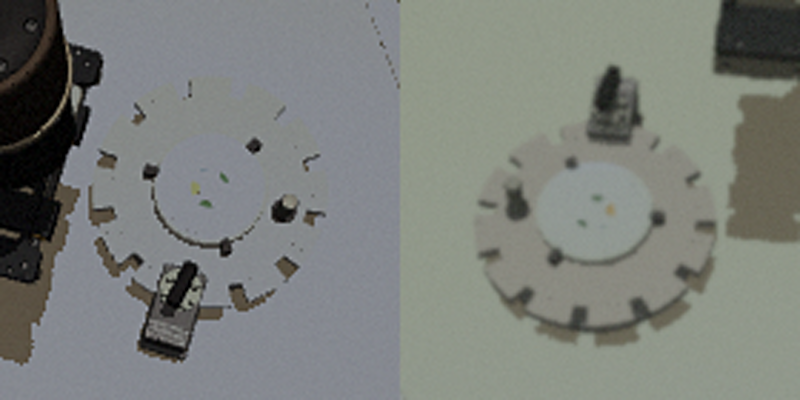

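The end pictures show the post a quarter turn clockwise, at (287,205) in the left panel. The T-knob is still raised and twisted in its notch at (182,285), and the jars and bowl have not moved.

```bash
python3 -c "
from plant import r
print(r.close_job())"
```

```text
the job is handed in; nothing more can be done
None
```

The job is handed in: the plunger is parked in its rest notch (knob twisted about +80°), the wheel stands about 90° clockwise from its start, and the arm is clear; it took about 15 s of robot time, and the jars and bowl were not touched.

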